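Slide a dial blank down into the locating corner and bolt it in

ROBOT

A 6-joint arm with a two-finger parallel gripper is mounted at the origin on the work surface. World frame = base frame: x ahead of the robot, y to its left, z up, the work surface at z = 0. Lengths are in m, angles in degrees, forces in N, time in s.
With the tool pointing down it reaches from about 0.35 to 0.875 m from the base axis. Payload 4.2 kg.
Tool frame: the origin (TCP) lies at the very end of the fingers, on their centre line; the grasp point (between the pads) lies 19 mm behind it; x points along the fingers, y is the direction in which the jaws open and shut, and the axes are right-handed (so a half turn about x gives the same grasp; the last joint's range is limited). The gripper opens to 85 mm and grips with 20 to 120 N. Pads are 22 mm wide; open, the fingers measure 114 mm over their backs; the gripper's body (76 mm by 85 mm) begins 54 mm behind the grasp point. The pads swing forward as they close: fully open they stand 13 mm farther back than shut.
Start: joints at [89.244, 22.042, 0.453, 0, -68.411, -14.817], TCP at [0.168, 0.602, 0.231] pointing down, gripper open.
Joint ranges: [-179.83, 179.83], [-69.29, 118.12], [-61.27, 80.66], [-181.25, 117.63], [-171.15, -9.14], [-177.46, 177.46]. Speed limits (degrees/s): [159.86, 159.86, 180, 180, 180, 180].

INTERFACE

Orientations are given as a 3x3 rotation matrix whose columns are the frame's x, y, z axes.
In Python, from bench import bot gives the robot as it stands.
- The arm moves only by the shell command python3 -m pendant 'ROWS' [FORCE]. ROWS is JSON, one flat list of numbers, 7 for each row, row after row: the opening in per cent of the stroke, from 0 (shut) to 100 (fully open), then the shift along the tool's x, y, z in mm, then the turn, a rotation vector about the tool's x, y, z in degrees. A call has 1 to 8 rows; each row is the pose to reach, as a shift and turn from the pose commanded when the call began, along the tool's axes at that moment; what a row does not reach only later rows make up. A row lasts 1/8 s, in which the tool goes at most 62.5 mm and 10.7 degrees, less where a joint would pass 70% of its speed; a pose out of reach is approached as far as the arm can. A call with a gripper value outside its range is refused whole. The fingers move at their own pace and stop on an object; FORCE is the grip in N (left out, the last holds). Time passes only in rows, so rows that repeat a pose let the fingers close. It gives the time, the measured TCP pose, the force and the opening at its end, in the units of the state.
- bot.state(): the state, without advancing time (a new reading comes with each control period).
- bot.camera(name): name is "scene" or "top" or "wrist"; returns (picture, depth): 420x560x3 uint8, blue, green, red; 420x560 float32, m along the optical axis (not along the pixel's ray), 0 where there is no reading.
- bot.camera_params(name): a dict with "mtx" (3x3 intrinsics, pixels), "camera_from_world" (4x4, takes a point from world to camera coordinates). Camera axes: x right, y down, z forward; pixel columns grow to the right and rows downward; lengths in m; the calibration is good to about 2 mm. A picture is of the moment at which its call begins: read the wrist's pose just before it. camera_params takes no time and is no camera call; for the wrist camera it gives the pose at the moment of the call.
- bot.close_job(): hands the job in, once; it reports no verdict.
The state is a dict: "time": time; "joint_pos": joint angles; "qvel": joint speeds; "joint_efforts": joint torques, N m; "ee_pos": TCP position; "tool_rot": TCP orientation; "ft_force": force on the tool from outside, world axes, zero at the start; "ft_torque": the same for the moment, N m; "finger_gap": finger opening in m.
Only numpy, scipy, OpenCV 4.12 (cv2) and the standard library are available. Lean on these libraries where they do the work, as an engineer would, in place of code of your own. Each camera call takes 0.05 s, during which the arm holds its last target.

TASK

On the dark steel stand, push the square steel blank off the level shelf, without picking it up, so that it slides down the slope and comes to rest flush in the corner between the two steel fences. Once it sits there free of the gripper, push the keeper bolt by its upright post all the way over the blank, then let go. Leave the crystal container, movement holder, screwdriver and spring bar tool where they are.

Things in the scene. Friction and masses are not known exactly. Their poses are not given: they have to be found in the camera images.
- stand: Fixed dark steel stand, 230 mm wide, level frame. Origin: on the bench below the middle of the lip, the edge where level shelf meets slope. x: level, the way the slope falls; y: along the lip; z up. Shelf top 135 mm up, x -120 to 0, y -115 to +115 mm, no walls. Past the lip the plate falls 32 degrees for 225 mm, with 12 mm kerbs at both sides. All polished, very slippery (friction about 0.1).
- nest: Corner fixed on the slope: two steel fences 12 mm high meeting square. Origin: inner corner, on the slope's surface, 160 mm down-slope from the lip's origin. z normal to the slope; end fence's face is x = 0 (155 mm toward -y), side fence's y = 0 (155 mm toward -x). x is the fall line turned 45 degrees clockwise seen from above; x and y run equally downhill. Flush blank: centre at (-28, -28, 5) mm.
- blank_center (a point): Centre (half-way up) of the loose square steel blank, 56 x 56 x 10 mm, 0.2 to 0.3 kg, with an engraved ring; z through its thickness, x and y square to its edges. Starts flat on the shelf, a corner roughly facing the lip; quarter turns are alike. Once its middle passes the lip it tips and slides; turned within 20 degrees of square with the fences (a corner leading) it settles flush in about 1 s, else it may jam.
- keeper_post (a point): Top centre of the keeper bolt's round post, 14 mm diameter, 31 mm tall, standing normal to the slope, top 50 mm above its surface; axes as the nest's. The bolt is a flat bar 16 mm wide passing 2.5 mm over a flush blank; its front end is 16 mm ahead of the post (nest -x). Its tail runs in a fixed guide 28 mm wide, 25 mm high, starting 28 mm behind the post (nest +x) when drawn back.
- keeper (a joint): Slide of the keeper bolt in m: 0 fully drawn back (front end 8 mm outside the end fence's inner face), 0.035 at its stop, fully home over the blank. Growing values move it along the nest's -x, up the slope. It needs about 3 N and stays where it is left.
- crystal_box: Bystander: round glass container with a steel lid, 62 mm across, 34 mm high, on the low cherry drawer unit at the left; origin at its underside.
- movement_holder: Bystander: orange plastic movement holder 60 x 45 x 20 mm on the drawer unit; origin at its underside.
- screwdriver: Bystander: small blue aluminium screwdriver 120 mm long lying on the bench at the right; origin under it.
- spring_bar_tool: Bystander: flat steel spring bar tool 130 mm long lying on the bench at the right; origin under it.
Mind the look-alikes: they are no part of the job. Of the things shaped like the part that bears blank_center, the bare steel one is meant.

How it is judged:
By the outcome, as a careful person would: the job done as asked, in the order asked, and still so for the second after the job is handed in, with the robot touching nothing.
It also fails if it takes over 40 s, if anything falls off the work surface, if the arm or the gripper's body presses on something with over 40 N, if the wrist force passes 120 N, or if a joint passes its speed limit or range.

## Working session

There is one attempt and no reset: what is moved stays moved. The work goes in short steps, Python scripts to look and compute and a shell command to move; the robot and the scene stay as the last step left them, time stands still between calls to the robot, and variables do not carry over. Pictures are saved under pics/ and viewed, and the job is handed in when it is done.

```bash
mkdir -p pics; ls
python3 - <<'E'
from bench import bot
import cv2,numpy as np
s=bot.state();print(s)
for n in ("scene","top"):
    p,d=bot.camera(n);cv2.imwrite(f"pics/{n}0.png",p);np.save(f"pics/{n}0.npy",d)
    c=bot.camera_params(n);print(n,c)
    np.savez(f"pics/{n}0.npz",K=c["mtx"],T=c["camera_from_world"],d=d)
E
```

```text
pics
{'time': 0.0, 'joint_pos': array([ 8.92462126e+01,  2.20901693e+01,  3.78965126e-01, -2.86770648e-02,
       -6.84115634e+01, -1.48159504e+01]), 'qvel': array([-0.06876996, -0.01799762,  0.00211025,  0.06024332, -0.01619516,
        0.00420362]), 'joint_efforts': array([-1.32619784e-04, -3.92286587e+01,  1.88399488e+01,  4.18620989e+00,
       -4.58254537e-03, -1.72262919e-06]), 'ee_pos': array([0.16758904, 0.60149674, 0.23022307]), 'tool_rot': array([[-4.93546640e-04, -2.68588397e-01, -9.63254914e-01],
       [-2.13634434e-03, -9.63252550e-01,  2.68588833e-01],
       [-9.99997596e-01,  2.19040530e-03, -9.83872422e-05]]), 'ft_force': array([-0.89854368, -0.34068269,  0.51661015]), 'ft_torque': array([-0.0179565 ,  0.00851928,  0.020441  ]), 'finger_gap': 0.08559626415411731}
scene {'mtx': array([[511.28756689,   0.        , 283.83209804],
       [  0.        , 511.28756689, 214.40017958],
       [  0.        ,   0.        ,   1.        ]]), 'camera_from_world': array([[ 0.5640891 ,  0.82570471, -0.00390121, -0.32234999],
       [ 0.45486507, -0.3146822 , -0.83311036, -0.13453615],
       [-0.68913079,  0.46817396, -0.55309303,  1.78778326],
       [ 0.        ,  0.        ,  0.        ,  1.        ]])}
top {'mtx': array([[525.89019875,   0.        , 281.07439888],
       [  0.        , 525.89019875, 209.03294442],
       [  0.        ,   0.        ,   1.        ]]), 'camera_from_world': array([[-0.01877733, -0.99956743, -0.02263541,  0.06505336],
       [-0.9974024 ,  0.02030169, -0.06911073,  0.50598876],
       [ 0.06954038,  0.02127889, -0.99735217,  1.51845254],
       [ 0.        ,  0.        ,  0.        ,  1.        ]])}
```

View pics/scene0.png

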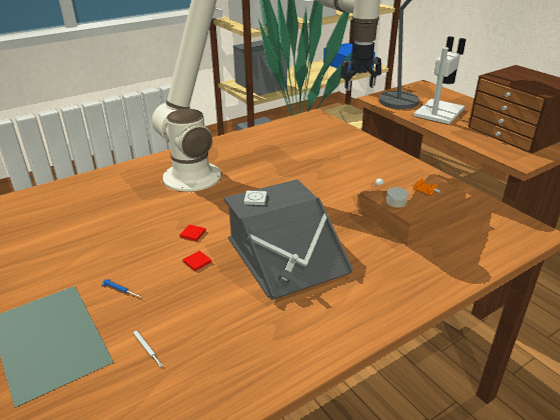

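View pics/top0.png

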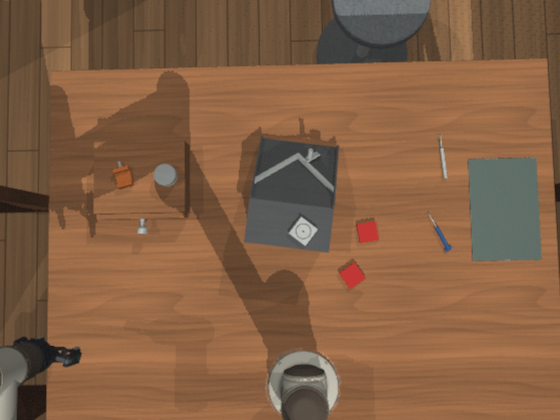

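The scene view shows the stand with the bare blank on its shelf at about (256,198). In the top view the blank is at (303,231), the nest corner near (300,155), the keeper post near (310,153), and the red look-alikes at (367,231) and (352,275). Next I'll zoom in and fit the planes.

Run:
```python
import cv2,numpy as np
a=cv2.imread("pics/top0.png")[125:265,235:350]
b=cv2.imread("pics/scene0.png")[170:305,215:360]
cv2.imwrite("pics/topz.png",cv2.resize(a,None,fx=4.2,fy=4.2,interpolation=cv2.INTER_CUBIC))
cv2.imwrite("pics/scenez.png",cv2.resize(b,None,fx=4.2,fy=4.2,interpolation=cv2.INTER_CUBIC))
z=np.load("pics/top0.npz");K,T,d=z["K"],z["T"],z["d"]
v,u=np.mgrid[0:420,0:560]
P=np.stack([(u-K[0,2])/K[0,0]*d,(v-K[1,2])/K[1,1]*d,d],-1)
W=(P-T[:3,3])@T[:3,:3]
np.save("pics/W.npy",W)
sh=W[205:245,255:285].reshape(-1,3);print("shelf",np.median(sh[:,2]),sh[:,2].std())
sl=W[185:198,262:330].reshape(-1,3)
A=np.c_[sl[:,:2],np.ones(len(sl))];c=np.linalg.lstsq(A,sl[:,2],rcond=None)[0];print(c,np.degrees(np.arctan(np.hypot(c[0],c[1]))),np.degrees(np.arctan2(-c[1],-c[0])))
m=(np.abs(W[...,2]-.135)<.004).astype(np.uint8);m[:,:230]=0;m[:,350:]=0
# shelf incl blank
m2=((W[...,2]>.128)&(W[...,2]<.155)).astype(np.uint8);m2[:,:230]=0;m2[:,350:]=0;m2[:120]=0;m2[265:]=0
cs,_=cv2.findContours(m2,0,2);k=max(cs,key=cv2.contourArea);r=cv2.minAreaRect(k);print(r,cv2.boxPoints(r))
```

```text
shelf 0.13468773773664358 0.12912164648539817
[-4.07759651  0.1393796   2.35378574] 76.22832864183663 -1.9577108386050515
((289.79998779296875, 219.1000213623047), (85.45993041992188, 57.05597686767578), 7.125016689300537) [[243.86154 242.10771]
 [250.93845 185.49232]
 [335.73843 196.09233]
 [328.66153 252.70772]]
```

View pics/topz.png

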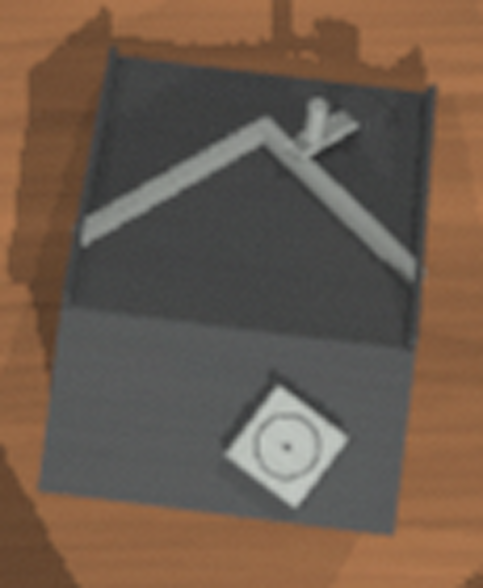

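View pics/scenez.png

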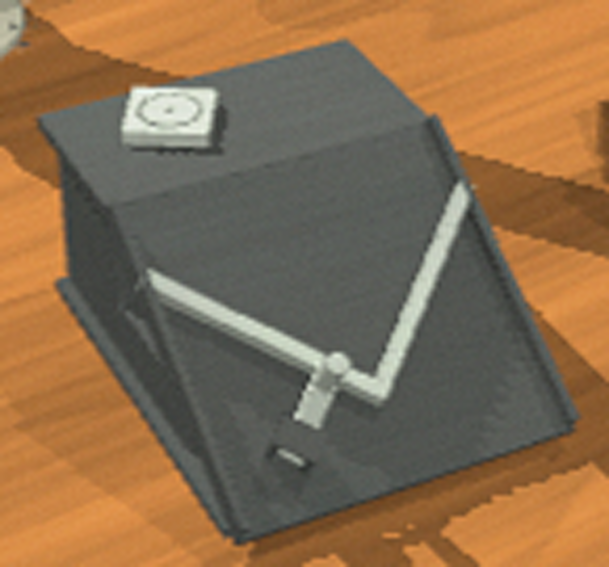

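```bash
cat > h.py <<'E'
import cv2,numpy as np
def load(f):
    z=np.load(f);return z["K"],z["T"],z["d"]
def ray(K,T,uv,z0):
    uv=np.atleast_2d(np.asarray(uv,float));n=np.c_[(uv-K[:2,2])/np.array([K[0,0],K[1,1]]),np.ones(len(uv))]
    D=n@T[:3,:3];C=-T[:3,:3].T@T[:3,3]
    return C+D*((z0-C[2])/D[:,2])[:,None]
def proj(K,T,p):
    q=np.atleast_2d(p)@T[:3,:3].T+T[:3,3];return (q@K.T)[:,:2]/q[:,2:]
E
python3 - <<'E'
from h import *
for n in("top","scene"):
    K,T,d=load(f"pics/{n}0.npz");im=cv2.imread(f"pics/{n}0.png")
    x0,x1,y0,y1=(235,350,125,265) if n=="top" else (215,360,170,305)
    h=cv2.cvtColor(im,cv2.COLOR_BGR2HSV)
    roi=np.zeros(im.shape[:2],np.uint8);roi[y0:y1,x0:x1]=1
    m=((h[...,2]>130)&(h[...,1]<70)).astype(np.uint8)*roi
    cs,_=cv2.findContours(m,0,2)
    for k in cs:
        if cv2.contourArea(k)<20:continue
        r=cv2.minAreaRect(k);M=cv2.moments(k)
        print(n,cv2.contourArea(k),M["m10"]/M["m00"],M["m01"]/M["m00"],cv2.boxPoints(r).round(1).tolist())
    if n=="top":
        # stand mask
        s=((h[...,1]<75)).astype(np.uint8)*roi
        # side edges on the shelf, lines
        for side in(0,1):
            pts=[]
            for v in range(205,238):
                u=np.where(s[v]>0)[0]; pts.append((u[0]-.5 if side==0 else u[-1]+.5,v))
            l=cv2.fitLine(np.float32(pts),cv2.DIST_HUBER,0,.01,.01).ravel()
            f=lambda v:(l[2]+l[0]/l[1]*(v-l[3]),v)
            w=ray(K,T,[f(205),f(238)],.135);e=w[1]-w[0];print("side",side,w,np.degrees(np.arctan2(-e[1],-e[0])))
        pts=[]
        for u in range(252,322):
            v=np.where(s[:,u]>0)[0];pts.append((u,v[-1]+.5))
        l=cv2.fitLine(np.float32(pts),cv2.DIST_HUBER,0,.01,.01).ravel();f=lambda u:(u,l[3]+l[1]/l[0]*(u-l[2]))
        w=ray(K,T,[f(252),f(322)],.135);e=w[1]-w[0];print("back",w,np.degrees(np.arctan2(-e[0],e[1])))
        # lip via gradient
        g=cv2.GaussianBlur(cv2.cvtColor(im,cv2.COLOR_BGR2GRAY),(3,3),0).astype(float)
        pts=[]
        for u in range(256,326):
            vc=198+ (u-250.7)*(10/82.4)
            vs=np.arange(int(vc)-5,int(vc)+6);gr=[g[v+1,u]-g[v-1,u] for v in vs];i=int(np.argmax(gr))
            pts.append((u,vs[i]))
        l=cv2.fitLine(np.float32(pts),cv2.DIST_HUBER,0,.01,.01).ravel();f=lambda u:(u,l[3]+l[1]/l[0]*(u-l[2]))
        w=ray(K,T,[f(256),f(326)],.135);e=w[1]-w[0];print("lip",w,np.degrees(np.arctan2(-e[0],e[1])),f(256),f(326))
E
```

```text
top 422.0 302.8376777251185 230.9277251184834 [[288.0, 233.0], [300.70001220703125, 216.0], [317.70001220703125, 228.8000030517578], [305.0, 245.6999969482422]]
top 336.0 295.09474206349205 166.96180555555554 [[254.8000030517578, 182.0], [258.29998779296875, 144.1999969482422], [335.3999938964844, 151.1999969482422], [332.0, 189.0]]
side 0 [[0.51179334 0.142684   0.135     ]
 [0.42284291 0.15307917 0.135     ]] -6.665617233550664
side 1 [[ 0.50702863 -0.08941112  0.135     ]
 [ 0.41843924 -0.07740692  0.135     ]] -7.7167952514646725
back [[ 0.41067909  0.13258376  0.135     ]
 [ 0.38314301 -0.0548934   0.135     ]] 171.64431486590107
lip [[ 0.52927076  0.11996773  0.135     ]
 [ 0.50213209 -0.06853492  0.135     ]] 171.80743607003816 (256, np.float32(198.39017)) (326, np.float32(206.96974))
scene 464.0 295.08943965517244 246.73706896551724 [[249.6999969482422, 234.10000610351562], [325.1000061035156, 212.6999969482422], [337.79998779296875, 257.3999938964844], [262.3999938964844, 278.79998779296875]]
scene 258.5 254.8671824629271 197.27272727272728 [[244.0, 204.0], [244.0, 190.0], [266.0, 190.0], [266.0, 204.0]]
scene 44.5 217.01872659176027 175.20224719101122 [[215.0, 170.0], [220.0, 170.0], [220.0, 182.0], [215.0, 182.0]]
```

```bash
cat >> h.py <<'E'
yaw=np.radians(-7.9)
SO=np.array([.514,.0262,0]);SR=np.array([[np.cos(yaw),-np.sin(yaw),0],[np.sin(yaw),np.cos(yaw),0],[0,0,1]])
def nestR():
    a=np.radians(32);f=np.array([np.cos(a),0,-np.sin(a)]);n=np.array([np.sin(a),0,np.cos(a)]);y=np.array([0,1.,0])
    c=np.sqrt(.5);nx=c*(f-y);ny=c*(f+y);return np.c_[nx,ny,n],f*.160+np.array([0,0,.135])
_R,_o=nestR()
NR=SR@_R;NO=SO+SR@_o
def N2W(p):return NO+np.atleast_2d(p)@NR.T
def S2W(p):return SO+np.atleast_2d(p)@SR.T
def W2S(p):return (np.atleast_2d(p)-SO)@SR
E
python3 - <<'E'
from h import *
K,T,d=load("pics/top0.npz")
print("blank",w:=ray(K,T,[302.84,230.93],.144),W2S(w))
b=ray(K,T,[[288.0, 233.0], [300.7, 216.0], [317.7, 228.8], [305.0, 245.7]],.145)
for i in range(4):
    e=b[(i+1)%4]-b[i];print(np.linalg.norm(e),np.degrees(np.arctan2(e[1],e[0]))%90)
print("nest",NO,NR)
for n in("top","scene"):
    K,T,d=load(f"pics/{n}0.npz")
    pts=[N2W([0,0,12]*np.array(1e-3)),N2W([0,-.155,.012]),N2W([-.155,0,.012]),N2W([.024,-.028,.05]),S2W([0,.115,.135]),S2W([0,-.115,.135]),S2W([-.12,.115,.135]),S2W([-.12,-.115,.135])]
    im=cv2.imread(f"pics/{n}0.png")
    x0,x1,y0,y1=(235,350,125,265) if n=="top" else (215,360,170,305)
    im=cv2.resize(im[y0:y1,x0:x1],None,fx=4,fy=4)
    for p in pts:
        q=proj(K,T,p)[0];print(n,q.round(1))
        cv2.circle(im,tuple(int(t) for t in (q-[x0,y0]+.5)*4),3,(0,0,255),-1)
    cv2.imwrite(f"pics/chk_{n}.png",im)
a=cv2.imread("pics/chk_top.png");b=cv2.imread("pics/chk_scene.png")
H=560;cv2.imwrite("pics/chk.png",cv2.resize(np.hstack([a[:540],b[:540]]),(800,415)))
E
```

```text
blank [[ 0.43857134 -0.00460332  0.144     ]] [[-0.07047906 -0.04087824  0.144     ]]
0.05676013391345641 52.09776640707136
0.056774951792496385 51.7894376554722
0.05641033400663973 51.83961282208131
0.056519984281046515 52.14322996741518
nest [0.64839995 0.00755047 0.05021292] [[ 0.49678149  0.69115743  0.52489005]
 [-0.78281603  0.61797588 -0.07283451]
 [-0.37470951 -0.37470951  0.8480481 ]]
top [296.7 156.2]
top [332.8 190.7]
top [253.2 181.4]
top [310.6 149.4]
top [248.6 198.3]
top [333.2 208.3]
top [243.1 242.5]
top [328.1 252.7]
scene [304.3 257.8]
scene [249.5 231.6]
scene [324.  210.4]
scene [294.8 255.2]
scene [317.  196.3]
scene [239.9 217.2]
scene [296.8 177.2]
scene [223.4 195.6]
```

View pics/chk.png

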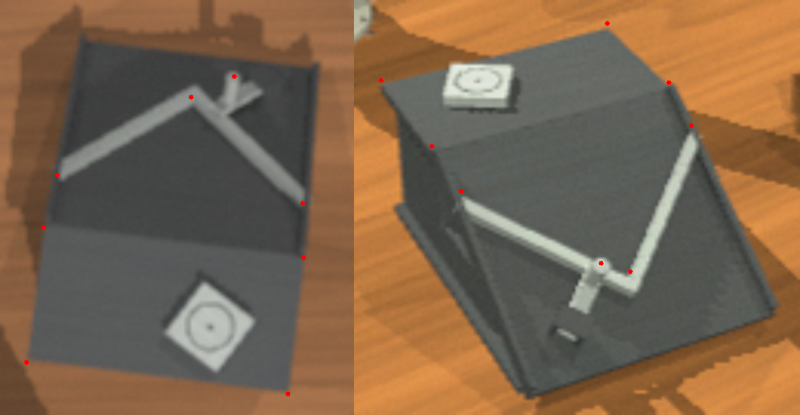

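The projected stand and nest line up with both views to about 2 px. The blank is at stand (-70,-41) mm and turned 15° past the ideal, so I'll push it with two spread fingers set on its diagonal and steer. First I'll move to a hover behind the blank.

```bash
cat >> h.py <<'E'
from scipy.spatial.transform import Rotation as Ro
def plan(s,targets):
    """targets: list of (pos, R) -> rows shift mm, rotvec deg in tool axes. s: pose (pos,R) commanded"""
    p0,R0=s
    for p,R in targets:
        print((R0.T@(np.asarray(p)-p0)*1e3).round(1).tolist(),np.degrees(Ro.from_matrix(R0.T@R).as_rotvec()).round(2).tolist())
def Rdown(h,sgn=1):
    """tool down, jaws perpendicular to heading h deg; y = -left*sgn"""
    a=np.radians(h);y=-sgn*np.array([-np.sin(a),np.cos(a),0]);x=np.array([0,0,-1.]);return np.c_[x,y,np.cross(x,y)]
E
python3 - <<'E'
from h import *
R0=np.array([[0,-.2686,-.9633],[0,-.9633,.2686],[-1,0,0]]);p0=np.array([.168,.602,.231])
R=Rdown(7)
plan((p0,R0),[([.38,.35,.231],R),([.394,-.010,.22],R)])
E
```

```text
[0.0, 185.8, -271.9] [-22.58, 0.0, 0.0]
[11.0, 528.8, -382.1] [-22.58, 0.0, 0.0]
```

```bash
python3 -m pendant '[60,0,31,-45,-4,0,0, 60,0,62,-91,-8,0,0, 60,0,93,-136,-12,0,0, 60,0,124,-181,-16,0,0, 60,0,155,-227,-20,0,0, 60,0,190,-272,-22.6,0,0, 60,1,240,-290,-22.6,0,0, 60,2,290,-306,-22.6,0,0]'
python3 -m pendant '[60,1,50,-16,0,0,0, 60,3,100,-32,0,0,0, 60,5,150,-48,0,0,0, 60,7,200,-63,0,0,0, 60,9,239,-76,0,0,0, 60,9,239,-76,0,0,0]'
python3 - <<'E'
from bench import bot
import cv2,numpy as np
s=bot.state();print(s["time"],s["ee_pos"],s["tool_rot"],s["finger_gap"],s["ft_force"])
c=bot.camera_params("wrist");p,d=bot.camera("wrist");cv2.imwrite("pics/w1.png",p);np.savez("pics/w1.npz",K=c["mtx"],T=c["camera_from_world"],d=d)
p,d=bot.camera("scene");cv2.imwrite("pics/s1.png",p)
E
```

```text
time: 1.1
ee_pos: [0.3847, 0.2385, 0.2288]
tool_rot: [[-0.001, 0.122, -0.993], [-0.001, -0.993, -0.122], [-1.0, 0.001, 0.001]]
ft_force: [0.9, 0.5, 0.1]
finger_gap: 0.0514
time: 1.85
ee_pos: [0.4896, 0.0104, 0.2195]
tool_rot: [[-0.002, 0.118, -0.993], [-0.001, -0.993, -0.118], [-1.0, 0.0, 0.002]]
ft_force: [-0.7, 0.7, 0.2]
finger_gap: 0.0512
1.85 [0.48957371 0.01042185 0.21945071] [[-1.68621604e-03  1.17872824e-01 -9.93027268e-01]
 [-5.71034078e-04 -9.93028631e-01 -1.17872016e-01]
 [-9.99998415e-01  3.68294725e-04  1.74177021e-03]] 0.051191966885609286 [-0.73467467  0.65637741  0.23444173]
```

View pics/w1.png

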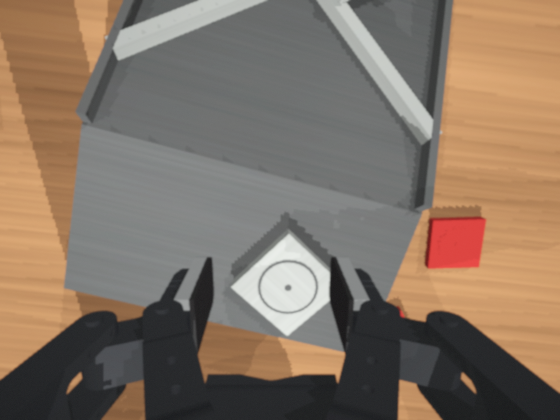

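View pics/s1.png

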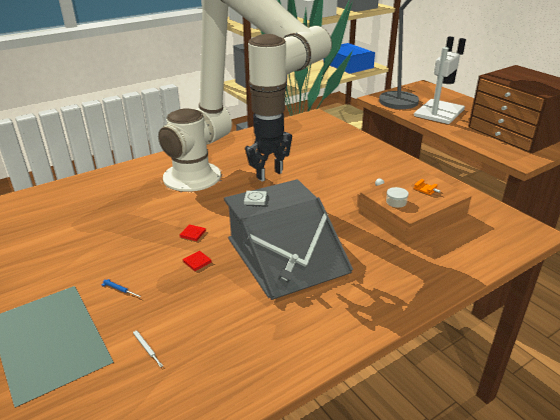

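The wrist view shows the blank at (288,288), the lip running from (85,122) to (420,210), the shelf's back-left corner at (67,287), and both fences. The second call used the new tool axes, so the tool stopped 95 mm too far ahead. That is harmless and gives a useful view, so I'll refine from it.

Run:
```python
from h import *
K,T,d=load("pics/w1.npz");im=cv2.imread("pics/w1.png");h=cv2.cvtColor(im,cv2.COLOR_BGR2HSV)
m=((h[...,2]>140)&(h[...,1]<60)).astype(np.uint8);m[:215]=0;m[350:]=0;m[:,:205]=0;m[:,345:]=0
cs,_=cv2.findContours(m,0,2)
for k in cs:
    if cv2.contourArea(k)<300:continue
    r=cv2.minAreaRect(k);print(r);b=ray(K,T,cv2.boxPoints(r),.145)
    for i in range(4):
        e=b[(i+1)%4]-b[i];print(np.linalg.norm(e),np.degrees(np.arctan2(e[1],e[0]))%90)
# ring centre dot
g=cv2.cvtColor(im,cv2.COLOR_BGR2GRAY);s=g[278:298,278:298];i=np.argmin(s);print("dot",i%20+278,i//20+278)
dot=ray(K,T,[i%20+278,i//20+278],.145);print(dot,W2S(dot))
# lip by gradient
gg=cv2.GaussianBlur(g,(5,5),0).astype(float);pts=[]
for u in range(110,400):
    vc=122+(u-85)*88/335.;vs=np.arange(int(vc)-8,int(vc)+9);pts.append((u,vs[int(np.argmax([gg[v+1,u]-gg[v-1,u] for v in vs]))]))
l=cv2.fitLine(np.float32(pts),cv2.DIST_HUBER,0,.01,.01).ravel();f=lambda u:(u,l[3]+l[1]/l[0]*(u-l[2]))
w=ray(K,T,[f(85),f(420)],.135);e=w[1]-w[0];print("lip",w,np.degrees(np.arctan2(e[0],-e[1])),"Sx",W2S(w))
for p,n in(((67,287),"BL"),((83,122),"LL"),((420,211),"LR")):
    q=ray(K,T,p,.135);print(n,q,W2S(q))
for n,p in (("corner12",[0,0,.012]),("e",[0,-.155,.012]),("s",[-.155,0,.012])):print(n,proj(K,T,N2W(p)))
```

```text
((287.0000305175781, 286.0000305175781), (80.61016845703125, 82.02438354492188), 45.0)
0.05838615967440924 53.96047705965267
0.058163544241250136 50.468975684609404
0.061907022728678526 56.96458322142283
0.06169586201305486 47.466265030432595
dot 287 287
[[ 0.4424979  -0.00619389  0.145     ]] [[-0.06637114 -0.04191403  0.145     ]]
lip [[ 0.5359815   0.13459168  0.135     ]
 [ 0.50347732 -0.08995573  0.135     ]] -8.236594171212019 Sx [[ 0.00687504  0.11038422  0.135     ]
 [ 0.00554216 -0.11649963  0.135     ]]
BL [[0.41810964 0.15131284 0.135     ]] [[-0.11217639  0.11074585  0.135     ]]
LL [[0.53736018 0.1357945  0.135     ]] [[0.00807531 0.11176511 0.135     ]]
LR [[ 0.50500735 -0.08958039  0.135     ]] [[ 0.00700608 -0.11591756  0.135     ]]
corner12 [[302.12379898 -21.50052816]]
e [[424.33974498 145.37479424]]
s [[106.23595231  58.18315153]]
```

```bash
sed -i 's/np.radians(-7.9)/np.radians(-8.1)/; s/SO=np.array(\[.514,.0262,0\])/SO=np.array([.518,.0245,0])/' h.py
python3 -m pendant '[60,0,5,48,0,0,0, 60,0,10,95,0,0,0, 60,20,10,95.5,0,0,0, 60,50,10,95.5,0,0,0, 60,78,10,95.5,0,0,0, 60,80,10,95.5,0,0,0, 60,81,10,95.5,0,0,0]'
python3 - <<'E'
from bench import bot
import cv2,numpy as np
s=bot.state();print(s["time"],s["ee_pos"],s["finger_gap"],s["ft_force"])
c=bot.camera_params("wrist");p,d=bot.camera("wrist");cv2.imwrite("pics/w2.png",p);np.savez("pics/w2.npz",K=c["mtx"],T=c["camera_from_world"],d=d)
p,d=bot.camera("scene");cv2.imwrite("pics/s2.png",cv2.resize(p[130:260,190:330],None,fx=4,fy=4,interpolation=cv2.INTER_CUBIC))
E
```

```text
time: 2.82
ee_pos: [0.3964, -0.0083, 0.1401]
tool_rot: [[0.001, 0.124, -0.992], [0.0, -0.992, -0.124], [-1.0, -0.0, -0.001]]
ft_force: [-0.6, 0.2, 0.5]
finger_gap: 0.0515
2.825 [ 0.39638195 -0.00830305  0.14013747] 0.05154233664587923 [-0.55752207  0.18718258  0.46707202]
```

View pics/w2.png

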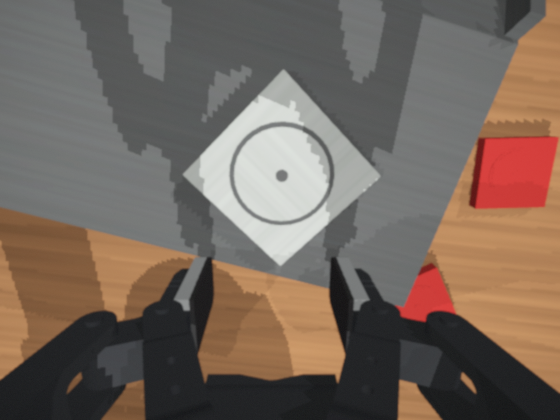

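View pics/s2.png

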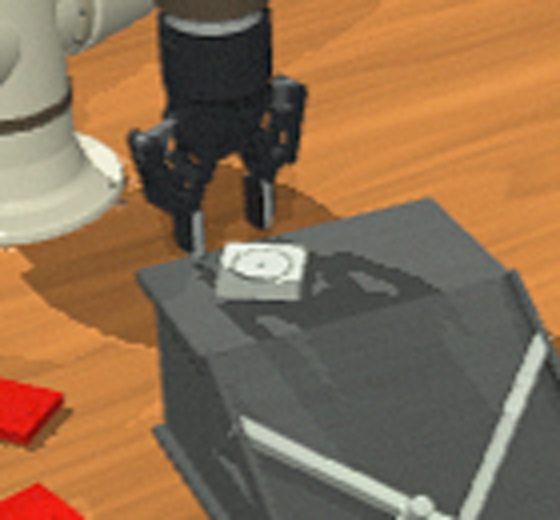

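Run:
```python
from h import *
K,T,d=load("pics/w2.npz")
p0=np.array([.39638,-.0083,.14014]);R=Rdown(7.1)
for uv in((281.5,176),):
    w=ray(K,T,uv,.145);print("dot",w,"tool",(w-p0)@R*1e3,"stand",W2S(w))
q=ray(K,T,[[283,70],[183,174],[280,266],[381,174]],.145);e=q[0]-q[2];print("diag",np.linalg.norm(e),np.degrees(np.arctan2(e[1],e[0])));e=q[1]-q[3];print(np.linalg.norm(e),np.degrees(np.arctan2(-e[0],e[1])))
print("TCP px",proj(K,T,p0))
for off in (0,.005,.01,.015):
    a=p0+R@np.array([-off,.0257,-.011]);b=p0+R@np.array([-off,-.0257,-.011]);print(off,proj(K,T,a),proj(K,T,b))
for u in (195,203,209,335,341,348):
    for v in (262,275,285):
        dd=d[v,u];P=np.array([(u-K[0,2])/K[0,0]*dd,(v-K[1,2])/K[1,1]*dd,dd]);print(u,v,((P-T[:3,3])@T[:3,:3]).round(4))
```

```text
dot [[ 0.44234112 -0.0064802   0.145     ]] tool [[ -4.86         3.87501741 -45.83361654]] stand [[-0.07053893 -0.04133156  0.145     ]]
diag 0.07934094072373896 6.78429436472641
0.07931210526741535 7.155700432170849
TCP px [[271.62131391 273.78161147]]
0 [[329.69743776 251.32827173]] [[213.60150255 251.25111249]]
0.005 [[331.57932053 256.02669583]] [[211.78218439 255.9492184 ]]
0.01 [[333.58511684 261.03449007]] [[209.84301587 260.9568192 ]]
0.015 [[335.72748206 266.38325064]] [[207.77175063 266.30553922]]
195 262 [0.4049 0.0239 0.1542]
195 275 [0.4045 0.0219 0.1641]
195 285 [0.4047 0.0203 0.1718]
203 262 [0.4048 0.0209 0.1531]
203 275 [0.4051 0.0188 0.1646]
203 285 [0.4009 0.0185 0.1645]
209 262 [0.4041 0.0187 0.1512]
209 275 [0.3999 0.0179 0.1544]
209 285 [0.395  0.0176 0.1537]
335 262 [ 0.4112 -0.0325  0.1525]
335 275 [ 0.4067 -0.0328  0.1552]
335 285 [ 0.4032 -0.0331  0.157 ]
341 262 [ 0.412  -0.0346  0.1537]
341 275 [ 0.4112 -0.0327  0.1639]
341 285 [ 0.4091 -0.0324  0.1678]
348 262 [ 0.4125 -0.0373  0.154 ]
348 275 [ 0.4122 -0.035   0.1651]
348 285 [ 0.4117 -0.0335  0.1722]
```

The fingertips sit about 7 mm behind the TCP at this opening, and the blank is 3.9 mm to the tool's right. I'll lower 10 mm, centre the tool and close up to the blank.

```bash
python3 -m pendant '[60,5,4,0,0,0,0, 60,10,4,0,0,0,0, 60,10,4,-8,0,0,0, 60,10,4,-15,0,0,0, 60,10,4,-19,0,0,0, 60,10,4,-20,0,0,0]'
python3 - <<'E'
from bench import bot
import cv2,numpy as np
s=bot.state();print(s["time"],s["ee_pos"],s["finger_gap"],s["ft_force"])
c=bot.camera_params("wrist");p,d=bot.camera("wrist");cv2.imwrite("pics/w3.png",p);np.savez("pics/w3.npz",K=c["mtx"],T=c["camera_from_world"],d=d)
E
```

```text
time: 3.68
ee_pos: [0.4169, -0.0109, 0.1317]
tool_rot: [[0.001, 0.123, -0.992], [-0.001, -0.992, -0.123], [-1.0, 0.001, -0.001]]
ft_force: [-7.7, 0.9, 20.3]
finger_gap: 0.0514
3.675 [ 0.4169433  -0.01093627  0.13171635] 0.05137749157956061 [-7.70931923  0.94548023 20.29464794]
```

View pics/w3.png

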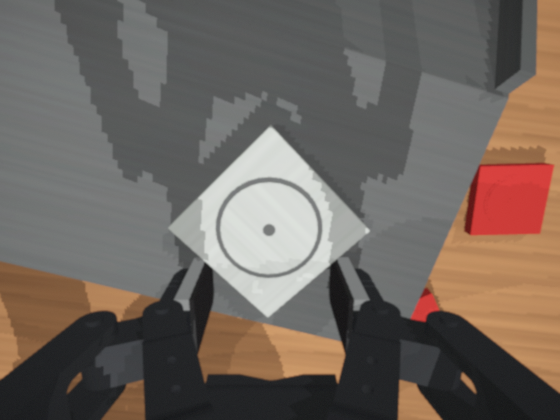

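The fingertips are pressing on the shelf with 20 N, so I'll lift 5 mm. The blank is centred between the fingers at (269,230). Next comes the curved push.

```bash
python3 -m pendant '[60,-5,0,0,0,0,0, 60,-5,-0.7,-8,1.9,0,0, 60,-5,-1.1,-16,3.8,0,0, 60,-5,-1.3,-24,5.7,0,0, 60,-5,-1.2,-32,7.6,0,0, 60,-5,-1,-37,8.5,0,0, 60,-5,-1,-38,8.6,0,0]'
python3 - <<'E'
from bench import bot
import cv2,numpy as np
s=bot.state();print(s["time"],s["ee_pos"],s["finger_gap"],s["ft_force"])
c=bot.camera_params("wrist");p,d=bot.camera("wrist");cv2.imwrite("pics/w4.png",p);np.savez("pics/w4.npz",K=c["mtx"],T=c["camera_from_world"],d=d)
E
```

```text
time: 4.6
ee_pos: [0.454, -0.0048, 0.1341]
tool_rot: [[-0.0, -0.028, -1.0], [-0.0, -1.0, 0.028], [-1.0, 0.0, 0.0]]
ft_force: [-1.0, -0.0, 0.2]
finger_gap: 0.0511
4.6 [ 0.45404617 -0.00482747  0.13407228] 0.05114191372226524 [-1.00231726 -0.01808078  0.23069848]
```

View pics/w4.png

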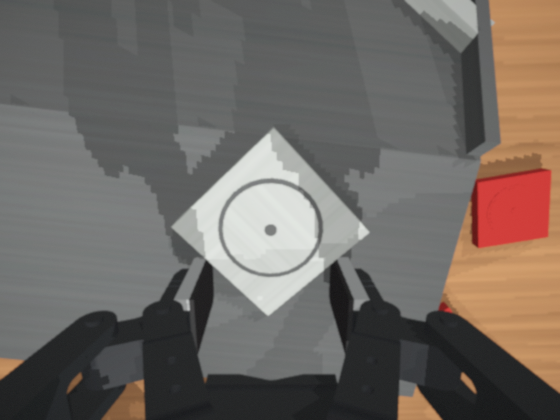

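The blank follows, staying centred and aligned at (270,230) with its leading corner at the lip. I'll finish the turn.

```bash
python3 -m pendant '[60,0,-0.7,-8,1.9,0,0, 60,0,-1.1,-16,3.8,0,0, 60,0,-1.2,-22,5.6,0,0, 60,0,-1.2,-24,5.8,0,0]'
python3 - <<'E'
from bench import bot
import cv2,numpy as np
from h import *
s=bot.state();print(s["time"],s["ee_pos"],s["finger_gap"],s["ft_force"])
c=bot.camera_params("wrist");p,d=bot.camera("wrist");cv2.imwrite("pics/w5.png",p)
K,T=c["mtx"],c["camera_from_world"];h=cv2.cvtColor(p,cv2.COLOR_BGR2HSV)
print(W2S(s["ee_pos"]))
E
```

```text
time: 5.15
ee_pos: [0.4782, -0.0043, 0.1342]
tool_rot: [[-0.0, -0.129, -0.992], [-0.0, -0.992, 0.129], [-1.0, 0.0, 0.0]]
ft_force: [-0.5, 0.8, 0.5]
finger_gap: 0.0509
5.15 [ 0.47819355 -0.00432298  0.1342208 ] 0.05091286510556406 [-0.54436736  0.76825614  0.5291767 ]
[[-0.03534813 -0.03414421  0.1342208 ]]
```

View pics/w5.png

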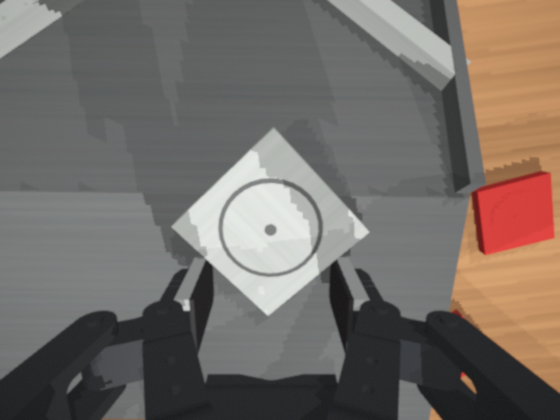

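```bash
python3 -m pendant '[60,0,0,-8,0,0,0, 60,0,0,-14,0,0,0, 60,0,0,-20,0,0,0, 60,0,0,-25,0,0,0, 60,0,0,-25,0,0,0, 60,0,0,-25,0,0,0]'
python3 - <<'E'
from bench import bot
import cv2,numpy as np
s=bot.state();print(s["time"],s["ee_pos"],s["finger_gap"],s["ft_force"])
p,d=bot.camera("wrist");cv2.imwrite("pics/w6.png",p)
E
```

```text
time: 5.95
ee_pos: [0.5024, -0.0076, 0.1342]
tool_rot: [[-0.0, -0.128, -0.992], [0.0, -0.992, 0.128], [-1.0, 0.0, 0.0]]
ft_force: [-0.1, -0.9, -0.0]
finger_gap: 0.0515
5.95 [ 0.50241008 -0.00755897  0.13423136] 0.05150643650642371 [-0.0953812  -0.91128594 -0.02642717]
```

View pics/w6.png

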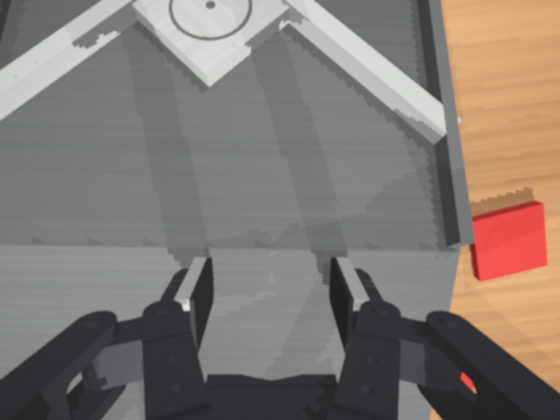

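The blank slid into the corner and its middle is now at about (210,5). I'll raise the tool and move forward to look at the nest and post.

```bash
python3 -m pendant '[60,-50,0,0,0,0,0, 20,-100,0,-15,0,0,0, 0,-110,-12,-45,0,0,0, 0,-110,-12,-62,0,0,0, 0,-110,-12,-62,0,0,0]'
python3 - <<'E'
from bench import bot
import cv2,numpy as np
s=bot.state();print(s["time"],s["ee_pos"],s["finger_gap"],s["ft_force"],s["joint_pos"])
c=bot.camera_params("wrist");p,d=bot.camera("wrist");cv2.imwrite("pics/w7.png",p);np.savez("pics/w7.npz",K=c["mtx"],T=c["camera_from_world"],d=d)
p,d=bot.camera("scene");cv2.imwrite("pics/s7.png",cv2.resize(p[170:305,215:360],None,fx=4,fy=4,interpolation=cv2.INTER_CUBIC))
E
```

```text
time: 6.62
ee_pos: [0.5658, -0.0036, 0.2438]
tool_rot: [[-0.001, -0.129, -0.992], [-0.0, -0.992, 0.129], [-1.0, 0.0, 0.001]]
ft_force: [-0.0, 0.3, -1.2]
finger_gap: 0.0
6.625 [ 0.56581908 -0.00355685  0.24379183] 4.762306840519666e-05 [-0.02847948  0.29341616 -1.22678878] [ 1.60379275e+01  1.58048208e+01 -6.87228714e+00 -1.26571517e-02
 -6.73653528e+01  6.65683346e+01]
```

View pics/w7.png

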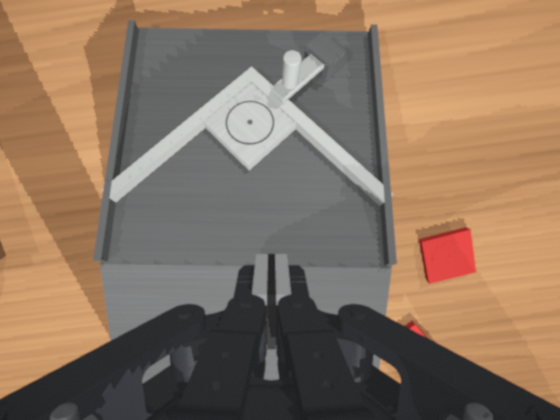

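View pics/s7.png

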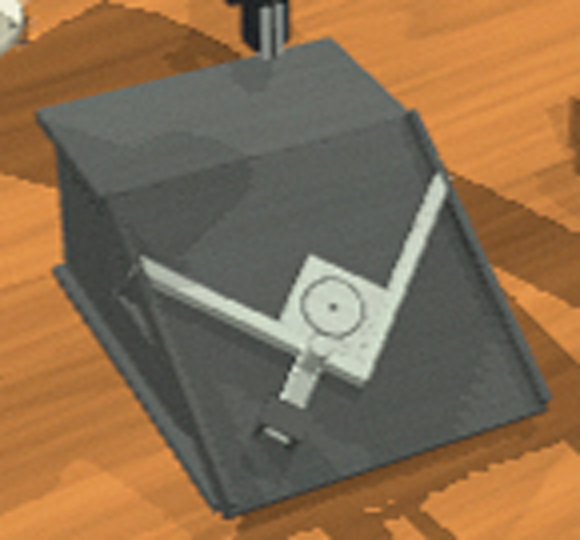

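The blank sits flush in the corner in both views, with its centre at (250,122) in the wrist view and the post top at (292,56). Now I'll check the model and plan the keeper approach.

Run:
```python
from h import *
K,T,d=load("pics/w7.npz")
for n,p in(("blank",[-.028,-.028,.01]),("posttop",[.024,-.028,.05]),("corner",[0,0,.012]),("eend",[0,-.155,.012]),("send",[-.155,0,.012])):print(n,proj(K,T,N2W(p)).round(1))
for n,uv,p in(("blank",(250,122),[-.028,-.028,.01]),("post",(292.5,56),[.024,-.028,.05]),("e",(384,194),[0,-.155,.012]),("s",(117,190),[-.155,0,.012])):
    w=N2W(p)[0];r=ray(K,T,uv,w[2])[0];print(n,"err mm in world xy",((r-w)*1e3).round(1), "W",w.round(4),(d[uv[1],int(uv[0])]))
```

```text
blank [[247.7 124.3]]
posttop [[293.7  56.5]]
corner [[248.8  82.6]]
eend [[382.6 204.1]]
send [[107.  200.7]]
blank err mm in world xy [ 1.7 -2.2 -0. ] W [0.6243 0.0094 0.0797] 0.29816636
post err mm in world xy [0.4 0.9 0. ] W [ 0.671  -0.0344  0.0941] 0.2680601
e err mm in world xy [ 8.2 -1.4  0. ] W [ 0.5512 -0.0909  0.1185] 0.27939692
s err mm in world xy [  7.5 -10.    0. ] W [0.5821 0.1261 0.1185] 0.27862749
```

Run:
```python
from h import *
p0=np.array([.5658,-.0036,.2438]);R0=np.array([[-.001,-.129,-.992],[0,-.992,.129],[-1,0,.001]]);R0=Ro.from_matrix(R0).as_matrix()
R=np.c_[-NR[:,2],-NR[:,1],-NR[:,0]];print(np.linalg.det(R))
plan((p0,R0),[(N2W([.05,-.028,.11])[0],R),(N2W([.05,-.028,.034])[0],R)]);print(N2W([[.05,-.028,.11],[.05,-.028,.034]]))
```

```text
0.9999999999999999
[108.4, 35.9, -155.6] [44.47, -30.37, 12.36]
[172.9, 35.5, -115.4] [44.47, -30.37, 12.36]
[[ 0.71533322 -0.05929479  0.1352546 ]
 [ 0.67546114 -0.05362015  0.07080294]]
```

```bash
python3 -m pendant '[0,0,6,-26,7.4,-5.1,2.1, 0,0,12,-52,14.8,-10.1,4.1, 0,20,18,-80,22.2,-15.2,6.2, 0,50,24,-110,29.6,-20.2,8.2, 0,80,30,-135,37.1,-25.3,10.3, 0,108,36,-156,44.5,-30.4,12.4, 0,108,36,-156,44.5,-30.4,12.4, 0,108,36,-156,44.5,-30.4,12.4]'
python3 - <<'E'
from bench import bot
import cv2,numpy as np
from h import *
s=bot.state();print(s["time"],s["ee_pos"],s["ft_force"],s["joint_pos"].round(1))
R=s["tool_rot"];p=s["ee_pos"];print("nest pos",(p-NO)@NR*1e3,"tool in nest",(NR.T@R).round(3))
c=bot.camera_params("wrist");im,d=bot.camera("wrist");cv2.imwrite("pics/w8.png",im);print("post px",proj(c["mtx"],c["camera_from_world"],N2W([.024,-.028,.05])))
im,d=bot.camera("scene");cv2.imwrite("pics/s8.png",cv2.resize(im[130:305,215:360],None,fx=4,fy=4,interpolation=cv2.INTER_CUBIC)[:600])
E
```

```text
time: 7.72
ee_pos: [0.7154, -0.0595, 0.1367]
tool_rot: [[-0.525, -0.693, -0.495], [0.073, -0.616, 0.784], [-0.848, 0.375, 0.373]]
ft_force: [0.5, 0.5, 2.2]
finger_gap: 0.0002
7.725 [ 0.71538523 -0.05945305  0.13671662] [0.50310783 0.49987304 2.19001395] [   5.1   53.3   41.1   -7.2 -108.9   31.4]
nest pos [ 49.60202618 -28.60919632 111.27896148] tool in nest [[ 0.002  0.    -1.   ]
 [-0.001 -1.    -0.   ]
 [-1.     0.001 -0.002]]
post px [[271.01358346 263.91057597]]
```

View pics/s8.png

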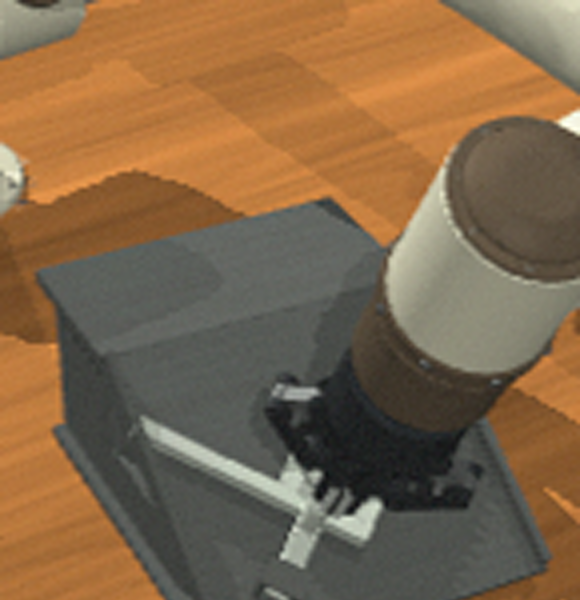

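View pics/w8.png

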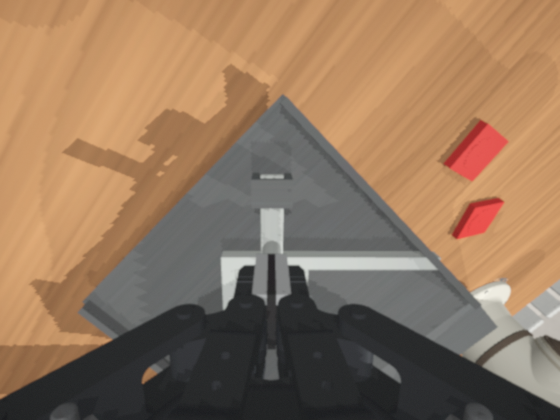

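The wrist view puts the post's rear edge at (271,243), which is about 4 mm farther back than the model. I'll back off 6 mm and descend.

```bash
python3 -m pendant '[0,20,0,-6,0,0,0, 0,50,0,-6,0,0,0, 0,70,0,-6,0,0,0, 0,77,0,-6,0,0,0, 0,77,0,-6,0,0,0]'
python3 - <<'E'
from bench import bot
import cv2,numpy as np
from h import *
s=bot.state();print(s["time"],s["ee_pos"],s["ft_force"])
print("nest pos",(s["ee_pos"]-NO)@NR*1e3)
im,d=bot.camera("wrist");cv2.imwrite("pics/w9.png",im)
im,d=bot.camera("scene");cv2.imwrite("pics/s9.png",cv2.resize(im[190:305,235:360],None,fx=5,fy=5,interpolation=cv2.INTER_CUBIC))
E
```

```text
time: 8.45
ee_pos: [0.6787, -0.0579, 0.0717]
tool_rot: [[-0.521, -0.694, -0.497], [0.074, -0.616, 0.784], [-0.85, 0.372, 0.372]]
ft_force: [0.0, 0.2, 0.2]
finger_gap: -0.0004
8.45 [ 0.67872598 -0.05792456  0.07165864] [0.0249642  0.16828503 0.18676576]
nest pos [ 54.66935065 -28.7067134   36.7599054 ]
```

View pics/s9.png

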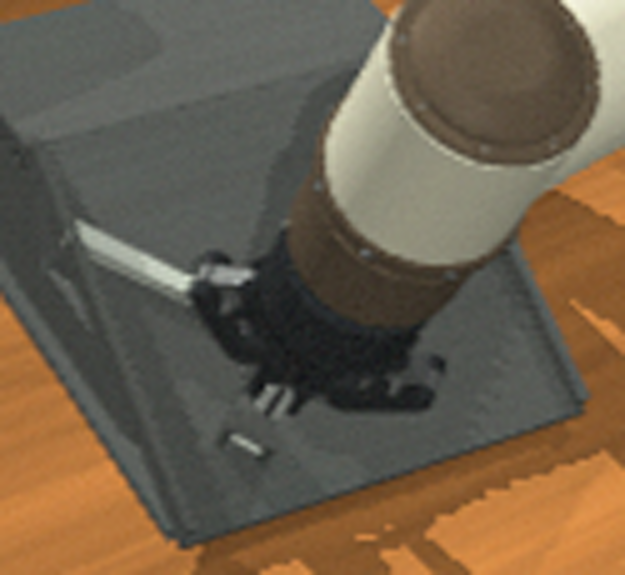

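View pics/w9.png

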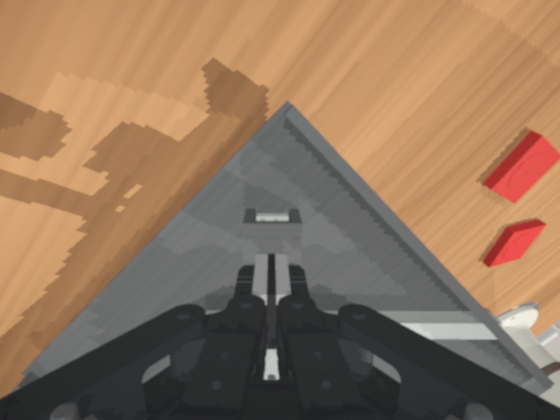

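```bash
python3 -m pendant '[0,3,0,5,0,0,0, 0,3,0,10,0,0,0, 0,3,0,16,0,0,0, 0,3,0,22,0,0,0, 0,3,0,28,0,0,0, 0,3,0,34,0,0,0, 0,3,0,38,0,0,0]'
python3 - <<'E'
from bench import bot
from h import *
s=bot.state();print("nest pos",(s["ee_pos"]-NO)@NR*1e3,"F nest",s["ft_force"]@NR)
E
python3 -m pendant '[0,0,0,3,0,0,0, 0,0,0,6,0,0,0, 0,0,0,8,0,0,0]'
python3 - <<'E'
from bench import bot
from h import *
s=bot.state();print("nest pos",(s["ee_pos"]-NO)@NR*1e3,"F nest",s["ft_force"]@NR)
im,d=bot.camera("wrist");cv2.imwrite("pics/w10.png",im)
E
```

```text
time: 9.43
ee_pos: [0.6578, -0.028, 0.0805]
tool_rot: [[-0.524, -0.693, -0.495], [0.074, -0.616, 0.785], [-0.848, 0.375, 0.374]]
ft_force: [1.7, -2.1, -2.7]
finger_gap: 0.0001
nest pos [ 17.49698362 -28.09262191  31.08498387] F nest [ 3.45480113  0.89419854 -1.21023888]
time: 9.8
ee_pos: [0.6539, -0.0218, 0.0835]
tool_rot: [[-0.524, -0.693, -0.494], [0.074, -0.616, 0.785], [-0.848, 0.375, 0.374]]
ft_force: [1.1, -0.5, -1.0]
finger_gap: -0.0001
nest pos [  9.67855273 -28.08277865  31.06484096] F nest [ 1.33097424  0.8318565  -0.24900103]
```

View pics/w10.png

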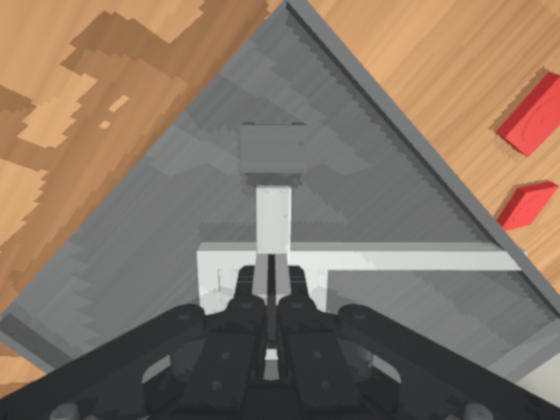

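```bash
python3 -m pendant '[0,0,0,2,0,0,0, 0,0,0,3,0,0,0]'; python3 -m pendant '[0,0,0,1.5,0,0,0, 0,0,0,2,0,0,0]'
python3 - <<'E'
from bench import bot
from h import *
s=bot.state();print("nest pos",(s["ee_pos"]-NO)@NR*1e3,"F nest",s["ft_force"]@NR)
E
```

```text
time: 10.1
ee_pos: [0.6534, -0.021, 0.084]
tool_rot: [[-0.522, -0.695, -0.495], [0.073, -0.614, 0.786], [-0.85, 0.374, 0.371]]
ft_force: [5.0, -5.9, -5.5]
finger_gap: -0.0003
time: 10.35
ee_pos: [0.6534, -0.0208, 0.084]
tool_rot: [[-0.52, -0.696, -0.495], [0.071, -0.613, 0.787], [-0.851, 0.374, 0.369]]
ft_force: [6.5, -10.2, -7.1]
finger_gap: 0.0001
nest pos [  8.41165138 -28.09173452  31.19805218] F nest [13.89276371  0.89538446 -1.86798704]
```

The tool has stalled at 8.4 mm with the force climbing to 14 N, which indicates the stop. I'll give one more small push, then back off, lift and look.

```bash
python3 -m pendant '[0,0,0,2,0,0,0, 0,0,0,2,0,0,0]'; python3 -m pendant '[0,0,0,-7,0,0,0, 0,0,0,-15,0,0,0, 0,-40,0,-18,0,0,0, 0,-90,0,-18,0,0,0, 0,-120,0,-18,0,0,0]'
python3 - <<'E'
from bench import bot
from h import *
s=bot.state();print("nest pos",(s["ee_pos"]-NO)@NR*1e3,"F",s["ft_force"])
R0=s["tool_rot"];plan((s["ee_pos"],R0),[(np.array([.50,.0,.30]),Rdown(-8.1))])
im,d=bot.camera("wrist");cv2.imwrite("pics/w11.png",im)
E
```

```text
time: 10.6
ee_pos: [0.6533, -0.0207, 0.0842]
tool_rot: [[-0.518, -0.697, -0.496], [0.07, -0.612, 0.788], [-0.853, 0.373, 0.366]]
ft_force: [8.3, -12.8, -10.9]
finger_gap: -0.0001
time: 11.22
ee_pos: [0.7232, -0.0394, 0.184]
tool_rot: [[-0.522, -0.694, -0.496], [0.074, -0.616, 0.784], [-0.849, 0.373, 0.373]]
ft_force: [0.5, -0.3, -0.0]
finger_gap: 0.0005
nest pos [ 19.99946459 -28.55069429 153.94659265] F [ 0.4799671  -0.30161362 -0.02260736]
[21.0, 173.8, 184.8] [-43.75, 30.17, -12.5]
```

View pics/w11.png

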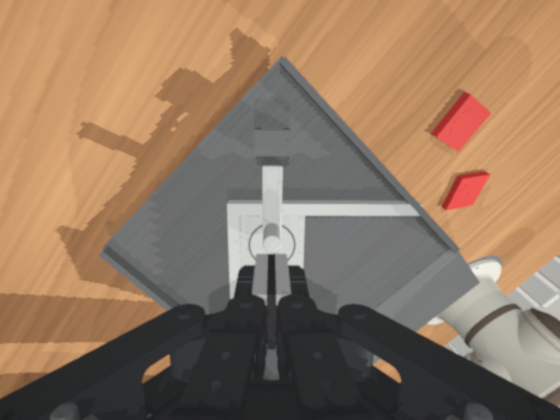

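The bolt now lies over the blank, with the post at (271,238). I'll retreat for clear views.

```bash
python3 -m pendant '[0,-15,15,15,-7.3,5,-2.1, 0,-10,50,55,-14.6,10,-4.2, 0,0,85,90,-21.9,15,-6.3, 0,5,115,122,-29.2,20,-8.3, 0,12,145,154,-36.5,25.1,-10.4, 0,21,174,185,-43.7,30.2,-12.5, 0,21,174,185,-43.7,30.2,-12.5, 0,21,174,185,-43.7,30.2,-12.5]'
python3 - <<'E'
from bench import bot
from h import *
s=bot.state();print(s["ee_pos"],"F",s["ft_force"])
for n in("wrist","scene","top"):
    c=bot.camera_params(n);K,T=c["mtx"],c["camera_from_world"];im,d=bot.camera(n)
    cv2.imwrite(f"pics/{n}12.png",im)
    for nm,p in (("post home",[-.011,-.028,.05]),("post back",[.024,-.028,.05]),("blank",[-.028,-.028,.01]),("tip home",[-.027,-.028,.019])):print(n,nm,proj(K,T,N2W(p)).round(1))
    if n=="scene":cv2.imwrite("pics/s12.png",cv2.resize(im[170:305,215:360],None,fx=4,fy=4,interpolation=cv2.INTER_CUBIC))
E
```

```text
time: 12.28
ee_pos: [0.499, 0.0004, 0.2984]
tool_rot: [[-0.001, -0.142, -0.99], [-0.0, -0.99, 0.142], [-1.0, 0.0, 0.001]]
ft_force: [-0.1, -0.6, -0.4]
finger_gap: -0.0002
[4.99003453e-01 3.80476620e-04 2.98386714e-01] F [-0.09771587 -0.57465456 -0.40915436]
wrist post home [[254.2   4. ]]
wrist post back [[283.  -19.2]]
wrist blank [[243.3  49. ]]
wrist tip home [[243.3  41.6]]
scene post home [[300.  244.8]]
scene post back [[295.  256.3]]
scene blank [[298.3 245.5]]
scene tip home [[299.  244.4]]
top post home [[301.8 153.6]]
top post back [[311.4 148.1]]
top blank [[296.  165.7]]
top tip home [[296.5 163.5]]
```

View pics/wrist12.png

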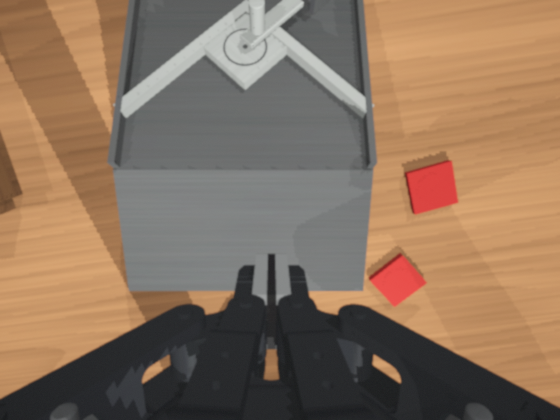

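View pics/s12.png

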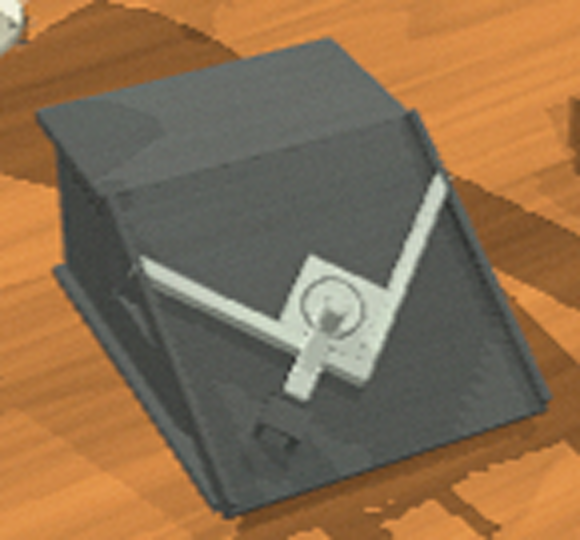

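View pics/scene12.png

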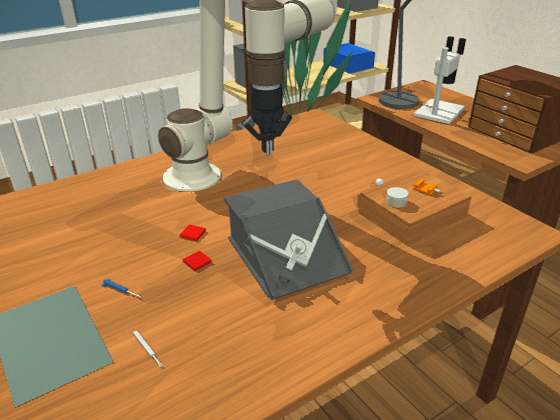

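The bolt's front end reaches the blank's centre, at about (245,45) in the wrist view. That matches the projected home position, and the blank is still flush. The bystanders look unmoved, so I'm handing in.

Run:
```python
from bench import bot
print(bot.close_job(),bot.state()["time"])
```

```text
the job is handed in; nothing more can be done
the job is handed in; nothing more can be done
```

I pushed the blank off the shelf with two spread fingers, turning it about 15° on the way. It slid down and came to rest flush in the corner between the two fences, clear of the gripper. I then pushed the keeper bolt by its post with the closed fingers until it stopped, backed off, and handed in at about 12.4 s of the 40 s allowed.

**Last checks:**
- **Keeper:** the tool stalled 8.4 mm from the nest corner along nest x, where I expected about 7 mm. The force had climbed to about 19 N when I stopped, which fits the bolt reaching its stop. In the wrist view its front end lies at the blank's centre, within about 3 px of where I calculated the home position.
- **Blank:** it is still flush in the wrist and scene views.
- **Bystanders and look-alikes:** by eye, none of them moved in the scene view. I did not measure them.
- **Robot:** it is clear of everything, with force readings near zero.

**What went wrong or disagreed:**
- **Overshoot:** one early move used the wrong tool axes and stopped about 95 mm too far ahead, in free air.
- **Shelf contact:** the fingertips pressed on the shelf with about 20 N when I first lowered them, and I lifted them straight away.
- **Cameras:** the top and wrist cameras disagreed by up to 7 mm on where the stand is, so I averaged them. The post also looked about 4 mm farther back than my model, and I allowed for that.

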